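# Close up the row of breakers on the rail

### The job

Push the row of four switchgear devices along the rail with your fingertips, keeping them together as one row, until the first one sits against the end bracket screwed on the rail and no gap is left anywhere in the row. Push gently without ramming, do not pick up or grip the devices or lift or tip them off the rail, leave everything else where it is, and move your hand clear at the end.

Things in the scene. Friction and masses are not known exactly. Their poses are not given: they have to be found in the camera images.
- plate: Steel mounting plate, 260 x 440 x 3 mm, fixed. Origin: middle of its underside; y along the rail, x across, z up. A top-hat rail 35 mm wide, 420 mm long runs along y through its middle, rail top 10.5 mm above the origin. Parallel to it on both sides a grey wiring duct, 42 mm wide, 40 mm high, centred 105 mm from the rail's middle. +y points left, within 0.3 rad.
- bracket: End bracket: grey plastic stop, screw on top, fixed on the rail near its +y end. 46 mm across the rail, 10 mm thick along it, 37 mm high. Origin: its middle, level with the rail's top; axes as the plate's. The row of four touching devices stands on its -y side and slides at 2 to 6 N; the stop face lies 5 mm from the origin in -y.
- breaker1: White rail device, 36 mm along the rail (y), 82 mm across (x), 0.23 kg. Origin: mid-foot, level with the rail's top; body from 5 mm below it to 44 mm above, 45 mm wide nose up to 56 mm. Straddles the rail, slides on it with 1 mm play; latch open, so it would lift off. Two-pole circuit breaker: one wide black toggle across the nose, up to 66 mm. Any place in the row of four.
- breaker2: White rail device, 36 mm along the rail (y), 82 mm across (x), 0.23 kg. Origin: mid-foot, level with the rail's top; body from 5 mm below it to 44 mm above, 45 mm wide nose up to 56 mm. Straddles the rail, slides on it with 1 mm play; latch open, so it would lift off. Two-pole circuit breaker just like breaker1. Any place in the row of four.
- rcd: White rail device, 36 mm along the rail (y), 82 mm across (x), 0.23 kg. Origin: mid-foot, level with the rail's top; body from 5 mm below it to 44 mm above, 45 mm wide nose up to 56 mm. Straddles the rail, slides on it with 1 mm play; latch open, so it would lift off. Residual-current switch: one narrow black toggle (up to 66 mm) beside a small grey test button. Any place in the row of four.
- contactor: White rail device, 36 mm along the rail (y), 82 mm across (x), 0.23 kg. Origin: mid-foot, level with the rail's top; body from 5 mm below it to 44 mm above, 45 mm wide nose up to 56 mm. Straddles the rail, slides on it with 1 mm play; latch open, so it would lift off. Modular contactor: flat nose with a small grey thumb wheel (up to 60 mm) and a dark window. Any place in the row of four.
- spare_bracket: A second, loose end bracket lying flat on the plate beside the rail, near its -y end, 46 x 44 x 10 mm. Origin: middle of its underside. Bystander.
- gland1: Brass cable gland, 25 mm across, 36 mm tall, standing on the plate beside the rail's -y end. Origin: middle of its underside. Bystander.
- gland2: Another such gland, standing between the rail and the +x duct near the end bracket, just clear of the devices' path. Origin: middle of its underside. Bystander.
- spare_breaker: Single-pole breaker lying on its side on the bench right of the plate, 82 x 71 mm, 18 mm high. Origin: underside, under its body. Bystander.
- screwdriver: Screwdriver, 200 mm long, lying on the bench right of the plate. Origin: on its axis's underside, x along it. Bystander.
- tape_roll: Roll of black tape, 72 mm across, 19 mm high, flat on the bench left of the plate. Origin: middle of its underside. Bystander.
- screw_bin: Grey open bin of screws, 110 x 80 x 45 mm, on the bench left of the plate. Origin: middle of its underside. Bystander.
Things that resemble listed ones, but are neither listed nor needed, are in the scene too. What is shaped like the breaker1 but green or red is not meant.

How it is judged (in metres and radians):
At the end, for the whole second after the job is handed in: All four devices still sit on the rail (within 3 mm in height and 4 mm sideways, upright and in line within about 4.5 degrees), at rest, on the row's side of the end bracket, and the row is closed up against it: the gaps from the bracket to the last device add up to less than 3 mm (y of breaker1 in the frame of bracket between -0.134 and -0.019 m and x of breaker1 in the frame of bracket between -0.004 and 0.004 m and z of breaker1 in the frame of bracket between -0.003 and 0.003 m and angle between each of breaker1, breaker2, rcd, contactor's own z axis and vertical below 0.08 rad and angle between the y axis of each of breaker1, breaker2, rcd, contactor and the y axis of bracket, either way round below 0.08 rad and linear speed of each of breaker1, breaker2, rcd, contactor below 0.01 m/s and y of breaker2 in the frame of bracket between -0.134 and -0.019 m and x of breaker2 in the frame of bracket between -0.004 and 0.004 m and z of breaker2 in the frame of bracket between -0.003 and 0.003 m and y of rcd in the frame of bracket between -0.134 and -0.019 m and x of rcd in the frame of bracket between -0.004 and 0.004 m and z of rcd in the frame of bracket between -0.003 and 0.003 m and y of contactor in the frame of bracket between -0.134 and -0.019 m and x of contactor in the frame of bracket between -0.004 and 0.004 m and z of contactor in the frame of bracket between -0.003 and 0.003 m); the robot touches nothing.
It fails at once if a device is lifted more than 6 mm off the rail or tipped by more than 14 degrees (z of any of breaker1, breaker2, rcd, contactor in the frame of bracket above 0.006 m or angle between any of breaker1, breaker2, rcd, contactor's own z axis and vertical above 0.25 rad).
It fails at once if a device is taken between the fingers ((x of the grasp point in the frame of breaker1 between -0.043 and 0.043 m and y of the grasp point in the frame of breaker1 between -0.017 and 0.017 m and contact force between the fingers and breaker1 above 1 N and z of the grasp point in the frame of breaker1 between -0.008 and 0.056 m) or (x of the grasp point in the frame of breaker1 between -0.0225 and 0.0225 m and y of the grasp point in the frame of breaker1 between -0.017 and 0.017 m and contact force between the fingers and breaker1 above 1 N and z of the grasp point in the frame of breaker1 between -0.008 and 0.068 m) or (x of the grasp point in the frame of breaker2 between -0.043 and 0.043 m and y of the grasp point in the frame of breaker2 between -0.017 and 0.017 m and contact force between the fingers and breaker2 above 1 N and z of the grasp point in the frame of breaker2 between -0.008 and 0.056 m) or (x of the grasp point in the frame of breaker2 between -0.0225 and 0.0225 m and y of the grasp point in the frame of breaker2 between -0.017 and 0.017 m and contact force between the fingers and breaker2 above 1 N and z of the grasp point in the frame of breaker2 between -0.008 and 0.068 m) or (x of the grasp point in the frame of rcd between -0.043 and 0.043 m and y of the grasp point in the frame of rcd between -0.017 and 0.017 m and contact force between the fingers and rcd above 1 N and z of the grasp point in the frame of rcd between -0.008 and 0.056 m) or (x of the grasp point in the frame of rcd between -0.0225 and 0.0225 m and y of the grasp point in the frame of rcd between -0.017 and 0.017 m and contact force between the fingers and rcd above 1 N and z of the grasp point in the frame of rcd between -0.008 and 0.068 m) or (x of the grasp point in the frame of contactor between -0.043 and 0.043 m and y of the grasp point in the frame of contactor between -0.017 and 0.017 m and contact force between the fingers and contactor above 1 N and z of the grasp point in the frame of contactor between -0.008 and 0.056 m) or (x of the grasp point in the frame of contactor between -0.0225 and 0.0225 m and y of the grasp point in the frame of contactor between -0.017 and 0.017 m and contact force between the fingers and contactor above 1 N and z of the grasp point in the frame of contactor between -0.008 and 0.068 m)).
It fails at once if the row comes apart (gaps in it add up to more than 14 mm) (distance between breaker1 and breaker2 above 0.122 m or distance between any of breaker1, breaker2 and rcd above 0.122 m or distance between any of breaker1, breaker2, rcd and contactor above 0.122 m).
It fails at once if the row is rammed (the fingers press on a device with more than 45 N), or is pushed with the arm or the gripper's body instead of the fingers (more than 2 N) (contact force between the fingers and breaker1 above 45 N or contact force between the fingers and breaker2 above 45 N or contact force between the fingers and rcd above 45 N or contact force between the fingers and contactor above 45 N or contact force between the arm and breaker1 above 2 N or contact force between the arm and breaker2 above 2 N or contact force between the arm and rcd above 2 N or contact force between the arm and contactor above 2 N).
It fails at once if a bystander is moved by more than 20 mm (distance of any of spare_bracket, gland1, gland2, spare_breaker, screwdriver, tape_roll, screw_bin from where it was at the start of the episode above 0.02 m).
It also fails if it takes over 38 s, if anything falls off the work surface, if the arm or the gripper's body presses on something with over 40 N, if the wrist force passes 120 N, or if a joint passes its speed limit or range.

### The arm

A 6-joint arm with a two-finger parallel gripper is mounted at the origin on the work surface. World frame = base frame: x ahead of the robot, y to its left, z up, the work surface at z = 0. Lengths are in m, angles in degrees, forces in N, time in s.
With the tool pointing down it reaches from about 0.4 to 0.825 m from the base axis. Payload 7 kg.
Tool frame: the origin (TCP) lies between the finger pads; the fingertips stand ctrl.nose_length ahead of it and the grasp point (between the pads) lies 2 mm behind it (ctrl.nose_length is the distance from the TCP to the fingertips, in m); z points along the fingers, y is the line along which they close (so a half turn about z gives the same grasp; the last joint's range is limited). The gripper opens to 88 mm and grips with 3 to 60 N. Pads are 19 mm wide; open, the fingers measure 130 mm over their backs; the gripper's body (78 mm by 193 mm) begins 47 mm behind the grasp point.
Start: joints at [90.991, 20.546, 0.682, 0, -70.136, -16.507], TCP at [0.181, 0.65, 0.244] pointing down, gripper open.
Joint ranges: [-176.03, 176.03], [-82.01, 121.73], [-58.28, 71.71], [-173.87, 95.51], [-174.79, -0.11], [-173.66, 173.66]. Speed limits (degrees/s): [136.94, 136.94, 172.46, 180, 180, 180].

### API

Orientations are given as [roll, pitch, yaw] about the fixed x, y, z axes, in that order (R = Rz(yaw) Ry(pitch) Rx(roll)).
In Python, from plant import ctrl gives the robot as it stands.
- The arm moves only by the tool apply_moves, never from a script. Its argument "commands" is a list of rows, each a list of 3 entries, a list of its own where there are three numbers: the shift along the world's x, y, z in cm, then the turn about the world's z in rad, then the closure, from 0 (fully open) to 1 (shut). In form: [[[x, y, z], turn, jaw], ...]. A call has 1 to 20 rows; each row is the pose to reach, as a shift and turn from the pose commanded when the call began; what a row does not reach only later rows make up. A row lasts 1/12 s, in which the tool goes at most 41.7 mm and 7.16 degrees, less where a joint would pass 70% of its speed; a pose out of reach is approached as far as the arm can. A call with a gripper value outside its range is refused whole. The fingers move at their own pace and stop on an object; the grip force is fixed at half the most. Time passes only in rows, so rows that repeat a pose let the fingers close. It gives the time, the measured TCP pose, the force, the opening and the grip force at its end, in the units of the state.
- ctrl.get_obs(): the state, without advancing time (a new reading comes with each control period).
- ctrl.snapshot(name): name is "scene" or "top" or "wrist"; returns a dict with "img" (400x640x3 uint8, red, green, blue), "fx", "fy", "cx", "cy" (pixels), "T" (4x4, takes a point from camera to world coordinates). Camera axes: x right, y up, looking along -z (the intrinsics and any distortion apply to the point x, -y, -z); pixel columns grow to the right and rows downward; lengths in m; the calibration is good to about 2 mm. A picture is of the moment at which its call begins. There is no depth.
- ctrl.close_job(): hands the job in; it is judged then, once.
Trained networks look in a picture, given as the dict that the camera call returned (one of the last four; its "shot" number tells which), for a name from the list of things; names that differ only in an ending like _2 or _b are one class to them, and where a whole thing is asked for, a point or a joint stands for the part that bears it (a point fixed in the world has none). Each returns a list of dicts, best first, with "score" (0 to 1); they miss things now and then, are a little off and sometimes report something else, mostly with a low value. They report only what shows in the picture. A call takes as long as a camera call. They do not tell look-alikes from the thing itself.
- ctrl.search_frame(picture, target): "at" ([column, row] in pixels, amid what is visible of it).
- ctrl.spot_point(picture, target): "at" ([column, row] in pixels: a listed point, or the origin of a listed thing).
The state is a dict: "clock": time; "joint_pos": joint angles; "qvel": joint speeds; "tau": joint torques, N m; "tool_pos": TCP position; "orientation": TCP orientation; "force": force on the tool from outside, world axes, zero at the start; "moment": the same for the moment, N m; "opening": finger opening in m; "gripper_force": force on a finger pad.
Only numpy, scipy, OpenCV 4.12 (cv2) and the standard library are available. Lean on these libraries where they do the work, as an engineer would, in place of code of your own. Each camera call takes 0.05 s, during which the arm holds its last target. There are 200 camera calls.

## Working session

There is one attempt and no reset: what is moved stays moved. The work goes in short steps, Python scripts to look and compute and a tool call to move; the robot and the scene stay as the last step left them, time stands still between calls to the robot, and variables do not carry over. Pictures are saved under pics/ and viewed, at most 10 in all, crops included, and the job is handed in when it is done.

Besides the shell and the picture viewer there is one more tool, called after "Request:" in YAML: its name, and indented under it one key for each argument. apply_moves: Moves the arm, as the interface text tells. Its arguments: {"type":"object","properties":{"commands":{"type":"array"}},"required":["commands"]}

```bash
mkdir -p pics
cat > h.py <<'E'
import numpy as np, cv2
from plant import ctrl
def proj(s,p):
    T=np.array(s["T"]);c=np.linalg.inv(T)@np.r_[p,1.]
    return np.array([s["cx"]+s["fx"]*c[0]/-c[2], s["cy"]-s["fy"]*c[1]/-c[2]])
def ray(s,uv,z):
    T=np.array(s["T"]);d=T[:3,:3]@np.array([(uv[0]-s["cx"])/s["fx"],-(uv[1]-s["cy"])/s["fy"],-1.])
    o=T[:3,3];return o+d*(z-o[2])/d[2]
E
python3 - <<'E'
from h import *
o=ctrl.get_obs();print(o["tool_pos"],o["orientation"],o["opening"],o["force"],ctrl.nose_length)
Z=dict(plate=0,bracket=.0105,breaker1=.0105,rcd=.0105,contactor=.0105,spare_bracket=.003,gland1=.003)
for n in ["top","scene"]:
    s=ctrl.snapshot(n);cv2.imwrite(f"pics/{n}0.png",s["img"][:,:,::-1])
    print(n,[k for k in s],np.round(np.array(s["T"])[:3,3],3))
    for t in Z:
        for d in ctrl.spot_point(s,t)[:5]:
            print(t,np.round(d["at"]),round(d["score"],2),np.round(ray(s,d["at"],Z[t]),3))
E
```

```text
[0.18045853 0.6499397  0.24261215] [ 1.79903963e+02 -7.97194068e-03 -1.55217715e+01] 0.08766697350154887 [0.08347059 0.03762498 0.47875423] 0.017
top ['img', 'fx', 'fy', 'cx', 'cy', 'T', 'shot'] [ 0.392 -0.019  1.385]
plate [318. 199.] 0.32 [ 0.561 -0.018  0.   ]
bracket [238. 206.] 0.57 [0.541 0.228 0.01 ]
breaker1 [358. 275.] 0.87 [ 0.328 -0.139  0.01 ]
breaker1 [318. 134.] 0.59 [ 0.768 -0.023  0.01 ]
breaker1 [304. 198.] 0.54 [0.564 0.023 0.01 ]
breaker1 [294. 203.] 0.53 [0.548 0.056 0.01 ]
breaker1 [458. 197.] 0.28 [ 0.563 -0.453  0.01 ]
rcd [319. 200.] 0.9 [ 0.559 -0.023  0.01 ]
contactor [282. 206.] 0.6 [0.541 0.092 0.01 ]
spare_bracket [352. 180.] 0.66 [ 0.62  -0.126  0.003]
gland1 [356. 218.] 0.47 [ 0.501 -0.137  0.003]
gland1 [259. 186.] 0.39 [0.602 0.164 0.003]
scene ['img', 'fx', 'fy', 'cx', 'cy', 'T', 'shot'] [1.062 0.89  0.858]
plate [331. 227.] 0.93 [0.549 0.036 0.   ]
plate [373. 267.] 0.67 [0.541 0.217 0.   ]
bracket [372. 265.] 0.78 [0.545 0.218 0.01 ]
breaker1 [366. 170.] 0.88 [ 0.33 -0.12  0.01]
breaker1 [326. 221.] 0.84 [0.555 0.02  0.01 ]
breaker1 [244. 244.] 0.8 [ 0.776 -0.013  0.01 ]
breaker1 [336. 228.] 0.75 [0.548 0.059 0.01 ]
rcd [319. 213.] 0.83 [ 0.554 -0.018  0.01 ]
contactor [344. 235.] 0.62 [0.544 0.091 0.011]
spare_bracket [335. 228.] 0.54 [0.545 0.049 0.003]
spare_bracket [283. 200.] 0.53 [ 0.607 -0.128  0.003]
gland1 [313. 186.] 0.65 [ 0.501 -0.145  0.003]
gland1 [342. 267.] 0.64 [0.606 0.18  0.003]
```

Run:
```python
import cv2
a=cv2.imread("pics/top0.png");b=cv2.imread("pics/scene0.png")
cv2.imwrite("pics/top1.png",cv2.resize(a[120:290,200:400],None,fx=3.5,fy=3.5,interpolation=cv2.INTER_CUBIC))
cv2.imwrite("pics/scene1.png",cv2.resize(b[130:320,220:440],None,fx=3.1,fy=3.1,interpolation=cv2.INTER_CUBIC))
```

```text
(no output)
```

View pics/top1.png

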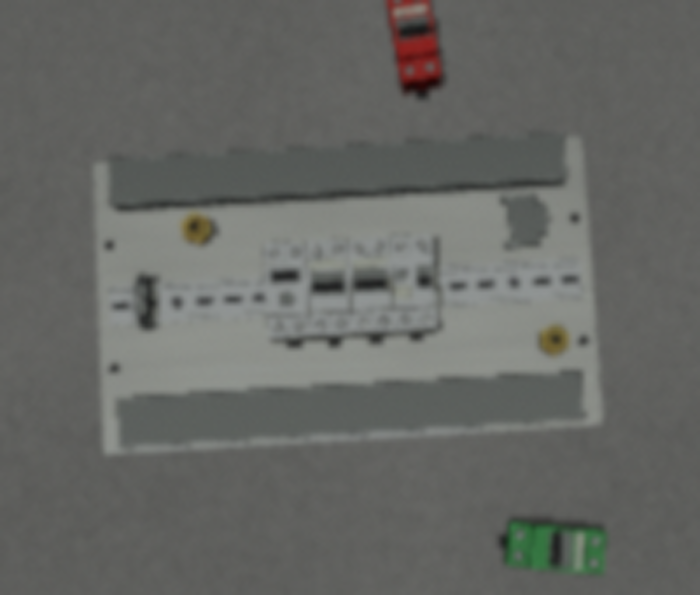

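View pics/scene1.png

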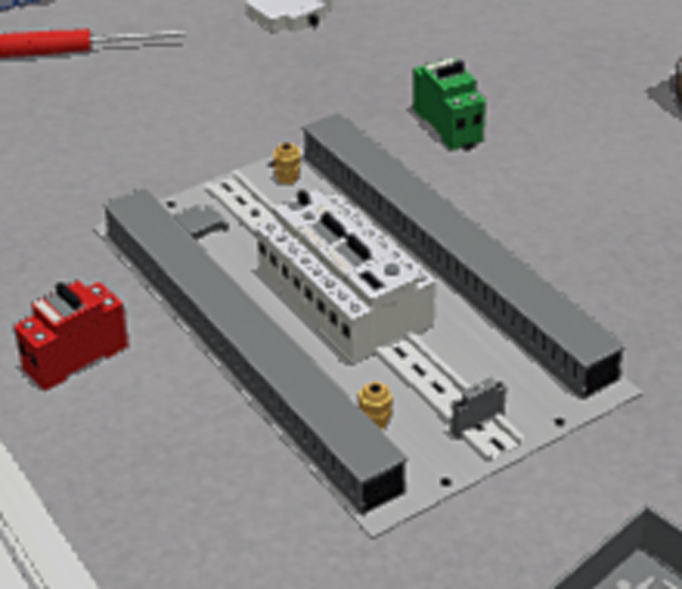

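Top crop: bracket at (147,302), row from x=265 to 440 with the order contactor, breaker, breaker, rcd, so the rcd's rear face is at ~440. Glands are at (197,228) and (553,340) and the spare bracket at (527,222). The red and green breakers at (415,40) and (555,548) are look-alikes off the plate. The white row on the rail is the one meant. I'll go above the free rail behind the rcd.

Request:
apply_moves:
  commands:
    - [[0.5,-1,0],-0.05,0.2]
    - [[2,-3,0],-0.12,0.5]
    - [[4,-7,0],-0.2,0.75]
    - [[6,-11,0],-0.3,0.75]
    - [[8,-15,0],-0.4,0.75]
    - [[10,-19,0],-0.5,0.75]
    - [[12,-23,0],-0.6,0.75]
    - [[14,-27,0],-0.7,0.75]
    - [[16,-31,0],-0.8,0.75]
    - [[18,-35,0],-0.9,0.75]
    - [[20,-39,0],-1.0,0.75]
    - [[22,-43,0],-1.1,0.75]
    - [[24,-47,0],-1.2,0.75]
    - [[26,-51,0],-1.25,0.75]
    - [[28,-55,0],-1.25,0.75]
    - [[30,-59,0],-1.25,0.75]
    - [[32,-63,0],-1.25,0.75]
    - [[34,-67,0],-1.25,0.75]
    - [[36,-71,0],-1.25,0.75]
    - [[37,-74,0],-1.25,0.75]

```text
clock: 2.47
tool_pos: [0.5348, -0.0535, 0.244]
orientation: [-179.9, 0.0, -87.1]
force: [0.9, 0.7, -0.1]
opening: 0.0218
gripper_force: 0.0
```

```bash
cat > look.py <<'E'
from h import *
import sys
s=ctrl.snapshot("wrist");o=ctrl.get_obs()
print(np.round(o["tool_pos"],4),np.round(o["orientation"],1),o["opening"],np.round(o["joint_pos"]),np.round(s["T"],3).tolist())
cv2.imwrite(f"pics/{sys.argv[1]}.png",s["img"][:,:,::-1])
for t in ["bracket","breaker1","rcd","contactor","gland1","gland2","spare_bracket"]:
    z=.003 if t[0] in "gs" else .0105
    for d in ctrl.spot_point(s,t)[:3]: print(t,np.round(d["at"]),round(d["score"],2),np.round(ray(s,d["at"],z),4))
E
python3 look.py w1
```

```text
[ 0.5366 -0.0588  0.2434] [-1.80e+02 -1.00e-01 -8.73e+01] 0.022095325973993912 [ 15.   8. -16.   0. -66. -12.] [[-0.999, 0.049, 0.013, 0.538], [-0.05, -0.962, -0.269, -0.126], [-0.001, -0.27, 0.963, 0.385], [0.0, 0.0, 0.0, 1.0]]
breaker1 [140. 190.] 0.76 [ 0.7673 -0.0217  0.0105]
breaker1 [302. 250.] 0.69 [0.548  0.0548 0.0105]
breaker1 [486. 112.] 0.69 [ 0.3258 -0.1435  0.0105]
rcd [303. 195.] 0.79 [ 0.5495 -0.0251  0.0105]
contactor [299. 249.] 0.74 [0.5514 0.0539 0.0105]
contactor [300. 271.] 0.58 [0.5487 0.0884 0.0105]
gland1 [300. 198.] 0.75 [ 0.5538 -0.0196  0.003 ]
gland1 [347. 105.] 0.61 [ 0.4991 -0.1438  0.003 ]
gland2 [300. 198.] 0.75 [ 0.5538 -0.0196  0.003 ]
gland2 [347. 105.] 0.61 [ 0.4991 -0.1438  0.003 ]
spare_bracket [301. 246.] 0.52 [0.55  0.053 0.003]
```

View pics/w1.png

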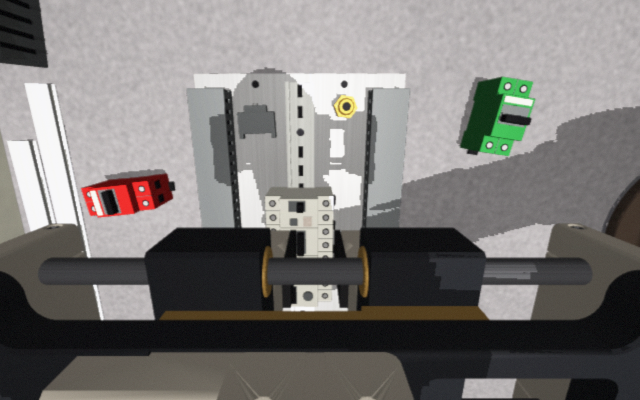

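The wrist view shows the rcd's rear face at rows ~188–196, columns 267–334, and the rail running back along column ~300. The rail is parallel to my tool within about a degree. Next I compute the geometry.

Run:
```python
from h import *
s=ctrl.snapshot("wrist");g=s["img"].astype(int)
print("colL..R",[(r,g[r,255:345:3].sum(1).tolist()) for r in (208,)])
print("rows",g[180:204,285].sum(1).tolist(), g[180:204,320].sum(1).tolist())
for n,uv,z in [("rail L far",(290,85),.0105),("rail mid",(300,90),.0105),("rail mid2",(300,180),.0105),("body topedge L",(267,196),.0545),("topedge R",(334,196),.0545),("bot edge L",(270,188),.0055),("bot R",(331,188),.0055),("ductL",(228,100),.043),("ductL2",(236,215),.043),("ductR",(371,100),.043),("ductR2",(363,215),.043)]:
    print(n,np.round(ray(s,uv,z),4))
```

```text
colL..R [(208, [703, 699, 717, 511, 601, 596, 599, 598, 619, 638, 633, 346, 327, 314, 51, 61, 294, 633, 637, 634, 630, 540, 543, 560, 561, 568, 446, 711, 705, 526])]
rows [449, 446, 451, 441, 413, 359, 343, 345, 347, 348, 345, 341, 337, 344, 342, 358, 582, 635, 637, 630, 636, 638, 637, 636] [442, 445, 445, 442, 405, 351, 347, 340, 343, 346, 347, 349, 369, 482, 610, 639, 635, 637, 638, 634, 619, 627, 632, 639]
rail L far [ 0.5696 -0.1597  0.0105]
rail mid [ 0.5572 -0.1547  0.0105]
rail mid2 [ 0.553  -0.0428  0.0105]
body topedge L [ 0.5895 -0.0308  0.0545]
topedge R [ 0.5101 -0.0349  0.0545]
bot edge L [ 0.5933 -0.0286  0.0055]
bot R [ 0.5109 -0.0328  0.0055]
ductL [ 0.6359 -0.1372  0.043 ]
ductL2 [ 0.6299 -0.0009  0.043 ]
ductR [ 0.4755 -0.1455  0.043 ]
ductR2 [ 0.4712 -0.0092  0.043 ]
```

Request:
apply_moves:
  commands:
    - [[1,-1,0],0,0.75]
    - [[1.6,-2,0],0,0.75]
    - [[1.6,-2,0],0,0.75]
    - [[1.6,-2,0],0,0.75]

```text
clock: 3.25
tool_pos: [0.5502, -0.0717, 0.2433]
orientation: [180.0, -0.0, -87.2]
force: [-0.7, 0.1, 0.4]
opening: 0.0216
gripper_force: 0.0
```

Request:
apply_moves:
  commands:
    - [[0,0,-1],0,0.75]
    - [[0.2,0,-4],0,0.75]
    - [[0.2,0,-8],0,0.75]
    - [[0.2,0,-12],0,0.75]
    - [[0.2,0,-15],0,0.75]
    - [[0.2,0,-17],0,0.75]
    - [[0.2,0,-18],0,0.75]
    - [[0.2,0,-19],0,0.75]
    - [[0.2,0,-19.7],0,0.75]
    - [[0.2,0,-20],0,0.75]
    - [[0.2,0,-20],0,0.75]
    - [[0.2,0,-20],0,0.75]

```text
clock: 4.25
tool_pos: [0.5526, -0.0713, 0.0444]
orientation: [-179.9, 0.0, -87.1]
force: [0.1, -0.0, 0.3]
opening: 0.0219
gripper_force: 0.0
```

```bash
python3 look.py w2
python3 - <<'E'
from h import *
s=ctrl.snapshot("scene");b=s["img"][:,:,::-1][130:320,220:440]
cv2.imwrite("pics/s2.png",cv2.resize(b,None,fx=3.1,fy=3.1,interpolation=cv2.INTER_CUBIC))
E
```

```text
[ 0.5527 -0.0713  0.0446] [-179.9    0.   -87.1] 0.021856798644282544 [ 13.  22. -28.   0. -40. -10.] [[-0.999, 0.049, 0.012, 0.556], [-0.05, -0.962, -0.269, -0.144], [-0.002, -0.27, 0.963, 0.185], [0.0, 0.0, 0.0, 1.0]]
rcd [311. 300.] 0.76 [ 0.5526 -0.0214  0.0105]
gland1 [401. 128.] 0.75 [ 0.5031 -0.1404  0.003 ]
gland2 [401. 128.] 0.75 [ 0.5031 -0.1404  0.003 ]
```

View pics/w2.png

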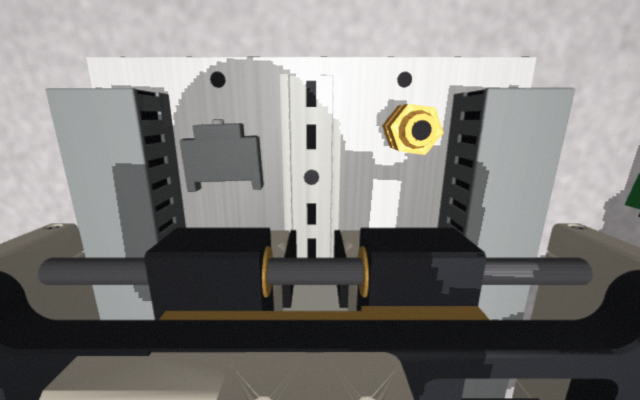

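View pics/s2.png

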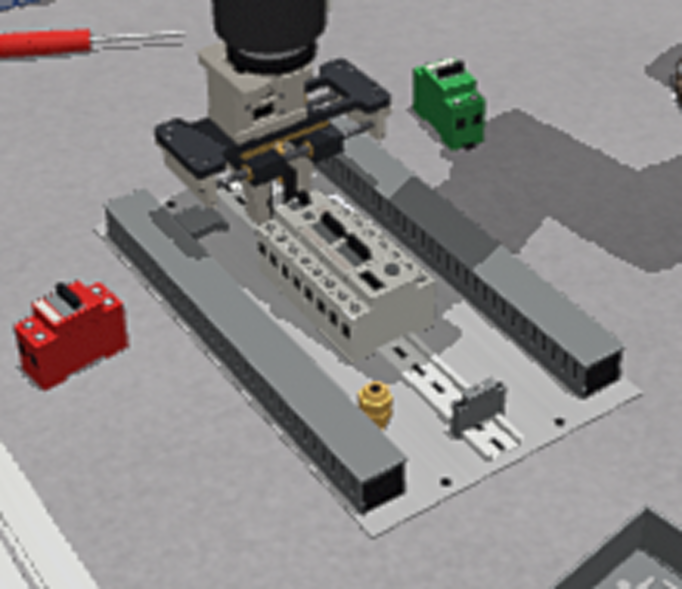

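The fingers straddle the rail's midline (rail at column 311, hand centre ~318), are square to it and sit just behind the rcd. Approaching gently.

Request:
apply_moves:
  commands:
    - [[0,0.4,0],0,0.75]
    - [[0,0.8,0],0,0.75]
    - [[0,1.2,0],0,0.75]
    - [[0,1.5,0],0,0.75]
    - [[-0.1,1.7,0],0,0.75]
    - [[-0.1,1.8,0],0,0.75]
    - [[-0.1,1.9,0],0,0.75]
    - [[-0.1,2.0,0],0,0.75]
    - [[-0.1,2.1,0],0,0.75]
    - [[-0.1,2.2,0],0,0.75]
    - [[-0.1,2.3,0],0,0.75]
    - [[-0.1,2.4,0],0,0.75]
    - [[-0.1,2.5,0],0,0.75]
    - [[-0.1,2.6,0],0,0.75]
    - [[-0.1,2.7,0],0,0.75]
    - [[-0.1,2.8,0],0,0.75]
    - [[-0.1,2.9,0],0,0.75]
    - [[-0.1,3.0,0],0,0.75]

```text
clock: 6.2
tool_pos: [0.5508, -0.0415, 0.0436]
orientation: [180.0, -0.0, -87.1]
force: [-0.6, -3.6, 0.3]
opening: 0.0223
gripper_force: 2.0
```

Request:
apply_moves:
  commands:
    - [[0,0.1,0],0,0.75]
    - [[0,0.2,0],0,0.75]
    - [[0,0.3,0],0,0.75]
    - [[0,0.4,0],0,0.75]
    - [[0,0.5,0],0,0.75]
    - [[0,0.6,0],0,0.75]
    - [[0,0.7,0],0,0.75]
    - [[0,0.8,0],0,0.75]
    - [[0,0.9,0],0,0.75]
    - [[0,1.0,0],0,0.75]
    - [[-0.1,1.1,0],0,0.75]
    - [[-0.1,1.2,0],0,0.75]
    - [[-0.1,1.3,0],0,0.75]
    - [[-0.1,1.4,0],0,0.75]
    - [[-0.1,1.5,0],0,0.75]
    - [[-0.1,1.6,0],0,0.75]
    - [[-0.1,1.7,0],0,0.75]
    - [[-0.1,1.8,0],0,0.75]
    - [[-0.1,1.9,0],0,0.75]
    - [[-0.1,2.0,0],0,0.75]

```text
clock: 7.87
tool_pos: [0.5499, -0.0213, 0.0436]
orientation: [180.0, -0.0, -87.1]
force: [0.3, -4.0, 0.6]
opening: 0.0217
gripper_force: 2.0
```

Run:
```python
from h import *
s=ctrl.snapshot("scene");b=s["img"][:,:,::-1][170:300,260:420]
cv2.imwrite("pics/s3.png",cv2.resize(b,None,fx=4.5,fy=4.5,interpolation=cv2.INTER_CUBIC))
for t in ["bracket","breaker1","rcd","contactor"]:
    for d in ctrl.spot_point(s,t)[:3]: print(t,np.round(d["at"]),round(d["score"],2),np.round(ray(s,d["at"],.0105),4))
```

```text
bracket [374. 268.] 0.59 [0.5467 0.2272 0.0105]
breaker1 [366. 171.] 0.9 [ 0.3353 -0.1145  0.0105]
breaker1 [332. 227.] 0.64 [0.5551 0.0494 0.0105]
breaker1 [340. 234.] 0.63 [0.5495 0.0828 0.0105]
rcd [326. 218.] 0.94 [0.5482 0.0072 0.0105]
contactor [344. 242.] 0.59 [0.5583 0.1151 0.0105]
```

View pics/s3.png

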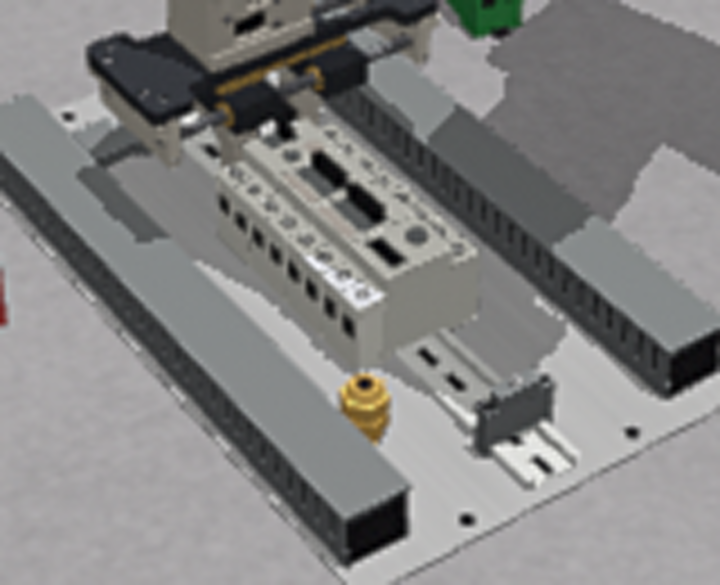

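The row moves together under ~4 N and about 85 mm remains. I'll keep pushing at 24 mm/s.

Request:
apply_moves:
  commands:
    - [[0,0.1,0],0,0.75]
    - [[0,0.3,0],0,0.75]
    - [[0,0.5,0],0,0.75]
    - [[0,0.7,0],0,0.75]
    - [[0,0.9,0],0,0.75]
    - [[-0.05,1.1,0],0,0.75]
    - [[-0.05,1.3,0],0,0.75]
    - [[-0.05,1.5,0],0,0.75]
    - [[-0.05,1.7,0],0,0.75]
    - [[-0.1,1.9,0],0,0.75]
    - [[-0.1,2.1,0],0,0.75]
    - [[-0.1,2.3,0],0,0.75]
    - [[-0.1,2.5,0],0,0.75]
    - [[-0.1,2.7,0],0,0.75]
    - [[-0.1,2.9,0],0,0.75]
    - [[-0.15,3.1,0],0,0.75]
    - [[-0.15,3.3,0],0,0.75]
    - [[-0.15,3.5,0],0,0.75]
    - [[-0.15,3.7,0],0,0.75]
    - [[-0.15,3.8,0],0,0.75]

```text
clock: 9.78
tool_pos: [0.5484, 0.0169, 0.0435]
orientation: [180.0, -0.0, -87.1]
force: [0.1, -3.3, -0.2]
opening: 0.0222
gripper_force: 1.9
```

Request:
apply_moves:
  commands:
    - [[0,0.1,0],0,0.75]
    - [[0,0.3,0],0,0.75]
    - [[0,0.5,0],0,0.75]
    - [[0,0.7,0],0,0.75]
    - [[0,0.9,0],0,0.75]
    - [[-0.05,1.1,0],0,0.75]
    - [[-0.05,1.3,0],0,0.75]
    - [[-0.05,1.5,0],0,0.75]
    - [[-0.05,1.7,0],0,0.75]
    - [[-0.1,1.9,0],0,0.75]
    - [[-0.1,2.1,0],0,0.75]
    - [[-0.1,2.3,0],0,0.75]
    - [[-0.1,2.5,0],0,0.75]
    - [[-0.1,2.6,0],0,0.75]

```text
clock: 10.95
tool_pos: [0.5474, 0.0429, 0.0435]
orientation: [180.0, -0.0, -87.1]
force: [-0.3, -3.5, -0.8]
opening: 0.0219
gripper_force: 1.9
```

Run:
```python
from h import *
s=ctrl.snapshot("scene");b=s["img"][:,:,::-1][180:290,290:420]
cv2.imwrite("pics/s4.png",cv2.resize(b,None,fx=5.2,fy=5.2,interpolation=cv2.INTER_CUBIC))
print(np.round(ctrl.get_obs()["force"],1))
```

```text
[-0.1 -1.1 -0.9]
```

View pics/s4.png

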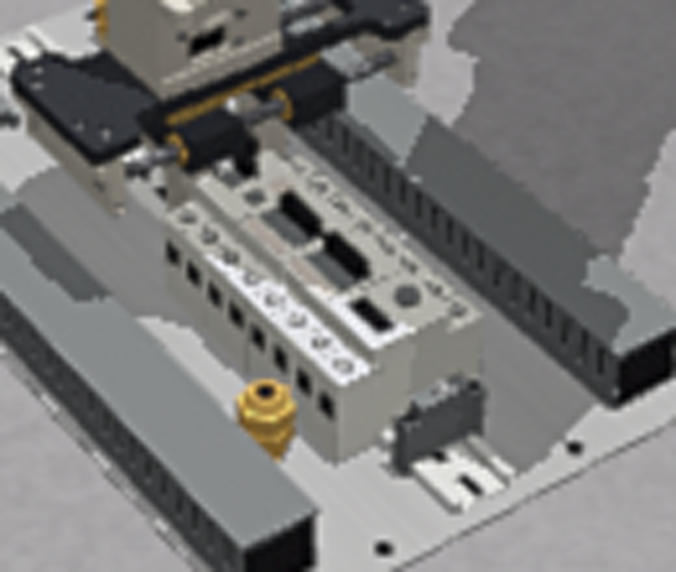

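The row is closed and roughly 15–20 mm short of the bracket (at (440,420)), with gland2 clear. Slower from here.

Request:
apply_moves:
  commands:
    - [[0,0.1,0],0,0.75]
    - [[0,0.2,0],0,0.75]
    - [[0,0.3,0],0,0.75]
    - [[0,0.4,0],0,0.75]
    - [[0,0.5,0],0,0.75]
    - [[0,0.6,0],0,0.75]
    - [[-0.05,0.7,0],0,0.75]
    - [[-0.05,0.8,0],0,0.75]
    - [[-0.05,0.9,0],0,0.75]
    - [[-0.05,1.0,0],0,0.75]
    - [[-0.05,1.05,0],0,0.75]
    - [[-0.05,1.1,0],0,0.75]

```text
clock: 12.0
tool_pos: [0.5469, 0.0537, 0.0435]
orientation: [180.0, -0.0, -87.1]
force: [-1.2, -3.9, 0.1]
opening: 0.0219
gripper_force: 2.1
```

Request:
apply_moves:
  commands:
    - [[0,0.05,0],0,0.75]
    - [[0,0.1,0],0,0.75]
    - [[0,0.15,0],0,0.75]
    - [[0,0.2,0],0,0.75]
    - [[0,0.25,0],0,0.75]
    - [[0,0.3,0],0,0.75]

```text
clock: 12.5
tool_pos: [0.5468, 0.0565, 0.0436]
orientation: [180.0, -0.0, -87.1]
force: [-0.6, -5.0, 1.4]
opening: 0.022
gripper_force: 2.4
```

Request:
apply_moves:
  commands:
    - [[0,0.05,0],0,0.75]
    - [[0,0.1,0],0,0.75]
    - [[0,0.15,0],0,0.75]
    - [[0,0.2,0],0,0.75]
    - [[0,0.25,0],0,0.75]
    - [[0,0.3,0],0,0.75]

```text
clock: 13.0
tool_pos: [0.5466, 0.0578, 0.0436]
orientation: [179.9, -0.1, -87.1]
force: [2.6, -17.6, 1.0]
opening: 0.0222
gripper_force: 9.3
```

Run:
```python
from h import *
s=ctrl.snapshot("scene");b=s["img"][:,:,::-1][190:290,300:420]
cv2.imwrite("pics/s5.png",cv2.resize(b,None,fx=5.8,fy=5.8,interpolation=cv2.INTER_CUBIC))
print(np.round(ctrl.get_obs()["force"],1))
```

```text
[  2.9 -15.4   2.1]
```

View pics/s5.png

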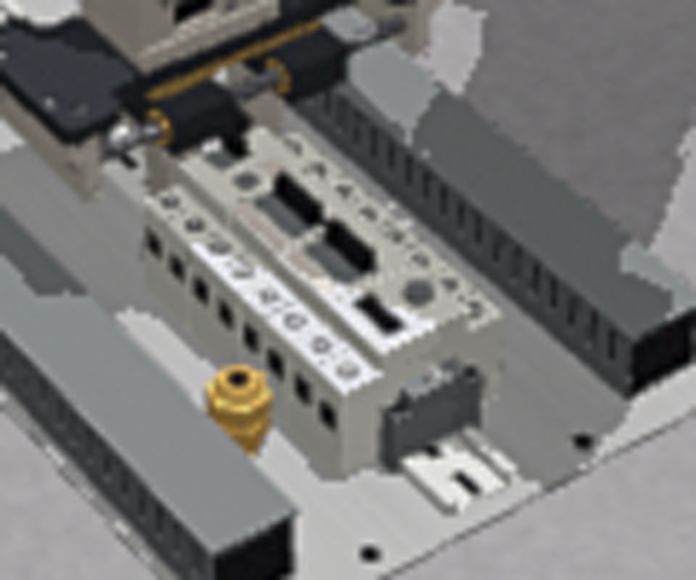

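The force jumped to 17 N at a standstill and the contactor sits against the bracket at (435,415) with the row closed. Backing straight off, then up.

Request:
apply_moves:
  commands:
    - [[0,-0.1,0],0,0.75]
    - [[0,-0.2,0],0,0.75]
    - [[0,-0.4,0],0,0.75]
    - [[0,-0.8,0],0,0.75]
    - [[0.1,-1.4,0],0,0.75]
    - [[0.1,-2.2,0],0,0.75]
    - [[0.2,-3.2,0],0,0.75]
    - [[0.2,-4.2,0],0,0.75]
    - [[0.2,-5,0.5],0,0.75]
    - [[0.2,-5.5,2],0,0.75]
    - [[0.2,-6,5],0,0.75]
    - [[0.2,-6,8],0,0.75]
    - [[0.2,-6,11],0,0.75]
    - [[0.2,-6,14],0,0.75]
    - [[0.2,-6,17],0,0.75]
    - [[0.2,-6,19],0,0.75]
    - [[0.2,-6,19],0,0.75]
    - [[0.2,-6,19],0,0.75]

```text
clock: 14.55
tool_pos: [0.5494, -0.0009, 0.2352]
orientation: [-179.8, 0.1, -87.2]
force: [-0.6, 0.0, -0.7]
opening: 0.0218
gripper_force: 0.0
```

Run:
```python
from h import *
a=ctrl.snapshot("scene")["img"][:,:,::-1][180:290,290:420]
w=ctrl.snapshot("wrist")["img"][:,:,::-1][100:400,180:440]
a=cv2.resize(a,(520,440),interpolation=cv2.INTER_CUBIC)
w=cv2.resize(w,(270,312))
o=np.zeros((440,790,3),np.uint8);o[:,:520]=a;o[:312,520:]=w
cv2.imwrite("pics/f.png",o)
print(np.round(ctrl.get_obs()["force"],1),ctrl.get_obs()["tool_pos"])
```

```text
[-0.2 -0.  -0.1] [ 0.54830975 -0.00093283  0.23299749]
```

View pics/f.png

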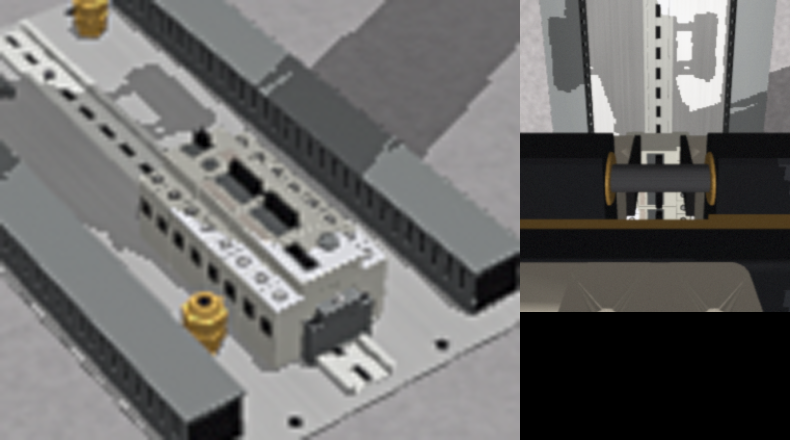

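The row is closed up against the bracket at (335,325) and standing straight on the rail. gland2 at (205,320) is where it was, and the hand is clear. Handing in.

```bash
python3 -c "
from plant import ctrl
print(ctrl.close_job())"
```

```text
the job is handed in; nothing more can be done
None
```

I pushed the row of four devices against the end bracket, where it sits closed up with no visible gap. The hand is clear and the job is handed in; no verdict came back. The highest force I read was about 18 N, and it took about 15 s.

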